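# Gauge the thick shortbread bar

## Task

Lift the height gauge up off the two hooks of its stand and lower it gently onto the pastry board, astride the middle of the thicker of the two shortbread bars, so that both legs stand flat on the board beside the bar's long sides and the sprung foot rests on the bar and reads its height. Keep hold of the gauge until it stands, then let go and leave it standing there to be read. Do not shove the bar, and leave the other baked pieces and the things around as they are.

Things in the scene. Friction and masses are not known exactly. Their poses are not given: they have to be found in the camera images.
- gauge: bridge-shaped height gauge, aluminium, 0.3 kg, 144 mm tall, hanging upright. Origin midway between the two leg soles, at sole level; z up. Plate legs 44 mm along x, 8 mm thick, inner faces at y = +-30 mm, outer +-38 mm; crosshead 44 x 76 mm at z = 54 to 68 mm; on it a square column 24 x 24 mm up to z = 144 mm, with a pointer in a slot on its -x face below z = 112 mm
- gauge_grip (a point): centre of the gauge's black grip block (24 x 24 mm, the column's top 30 mm), 131 mm above the soles; pinch it from above across the gauge's x. Two steel pins, 8 mm thick, stick out of the block here along +-y to 58 mm, with 14 mm discs at the ends; they lie on the stand's hooks
- foot (a joint): sprung foot of the gauge (28 mm disc on a stem, in the middle between the legs): its height in m above the leg soles, 0 = level with the soles (spring-pressed down, under 1 N), up to 0.036; with both legs on the board it reads the height of what it rests on
- stand: gauge stand, fixed: wooden base 150 x 130 x 12 mm, two 7 mm wire posts at x = +90 mm, y = +-47 mm. From each post top (191 mm high) an arm runs forward (-x) to a U-shaped seat at x = 0, y = +-47 mm, open upward, with a turned-up end at x = -14 mm, about 194 mm high. Origin: on the worktop under the middle between the seats; z up
- stand_seat (a point): midway between the two seats, where the axis of the hanging gauge's pins lies, 185 mm above the worktop; the pins must rise at least 15 mm to clear the hooks' ends; then the gauge can come away forward, along the stand's -x (not sideways: its legs hang between the hooks' planes)
- board: fixed wooden pastry board, 220 mm (x) x 330 mm (y), 14 mm thick; origin at the centre of its underside on the worktop, z up
- thick_bar: the thicker shortbread bar, pale brown with a double row of small holes, 90 mm (x) x 40 mm (y) x 27 mm high, loose on the board; origin at the centre of its underside, z up. The gauge goes over it with its x axis along the bar's x axis (either way round)
- thin_bar: the thinner shortbread bar, same outline (90 x 40 mm), 16 mm high, loose on the board; to be left alone; origin at the centre of its underside
- round_piece: round shortbread, 46 mm diameter, 20 mm high, loose on the board; to be left alone; origin at the centre of its underside
- garlic: garlic bulb, about 50 mm, on the worktop at the left; bystander; origin under it
- spice_c: spice jar with a red cap, 47 mm wide, 97 mm high; bystander; origin under it
Mind the look-alikes: they are no part of the job. What is shaped like the thick_bar but blue is not meant.

How it is judged:
By the outcome, as a careful person would: the job done as asked, in the order asked, and still so for the second after the job is handed in, with the robot touching nothing.
It also fails if it takes over 43 s, if anything falls off the work surface, if the arm or the gripper's body presses on something with over 40 N, if the wrist force passes 120 N, or if a joint passes its speed limit or range.

## Robot

A 6-joint arm with a two-finger parallel gripper is mounted at the origin on a cart in front of the work surface, level with it; the furniture and walls round the work are solid. World frame = base frame: x ahead of the robot, y to its left, z up, the work surface at z = 0. Lengths are in mm, angles in degrees, forces in N, time in s.
With the tool pointing down it reaches from about 400 to 825 mm from the base axis. Payload 7 kg.
Tool frame: the origin (TCP) lies between the finger pads; the fingertips stand 22 mm ahead of it and the grasp point (between the pads) lies 3 mm ahead of it; z points along the fingers, y is the line along which they close (so a half turn about z gives the same grasp; the last joint's range is limited). The gripper opens to 88 mm and grips with 3 to 60 N. Pads are 19 mm wide; open, the fingers measure 130 mm over their backs; the gripper's body (78 mm by 193 mm) begins 47 mm behind the grasp point.
Start: joints at [-50.93, 20.546, 0.682, 0, -70.136, -16.507], TCP at [258.97, -623.322, 248.561] pointing down, gripper open.
Joint ranges: [-176.03, 176.03], [-82.01, 121.73], [-58.28, 71.71], [-173.87, 95.51], [-174.79, -0.11], [-173.66, 173.66]. Speed limits (degrees/s): [136.94, 136.94, 172.46, 180, 180, 180].

## Interface

Orientations are given as a 3x3 rotation matrix whose columns are the frame's x, y, z axes.
In Python, from plant import * gives the robot as it stands.
- The arm moves only by the tool drive_tool, never from a script. Its argument "steps" is a list of rows, each an object with "offset": the shift along the tool's x, y, z scaled (see below), a list of three; "dr": the turn, a rotation vector about the tool's x, y, z scaled (see below), a list of three. A call has 1 to 20 rows; each row is the pose to reach, as a shift and turn from the pose commanded when the call began, along the tool's axes at that moment; what a row does not reach only later rows make up. The controller multiplies each number of a shift by 0.5 m and each number of a turn by pi/4 rad. A row lasts 1/10 s, in which the tool goes at most 50 mm and 8.59 degrees, less where a joint would pass 70% of its speed; a pose out of reach is approached as far as the arm can. A call with a number of a shift or a turn outside -1 to 1 is refused whole. A call with a gripper value outside its range is refused whole. "gripper" is the opening, from 0 (shut) to 1 (fully open), set as the call begins (left out, the last holds). The fingers move at their own pace and stop on an object; "grip_force" is the grip in N (left out, the last holds). Time passes only in rows, so rows that repeat a pose let the fingers close. It gives the time, the measured TCP pose, the force, the opening and the grip force at its end, in the units of the state.
- observe(): the state, without advancing time (a new reading comes with each control period).
- snapshot(name): name is "side" or "top" or "wrist"; returns a dict with "img" (384x512x3 uint8, red, green, blue), "range_z" (384x512 float32, mm along the optical axis (not along the pixel's ray), 0 where there is no reading), "fx", "fy", "cx", "cy" (pixels), "dist_coeffs" ([k1, k2, p1, p2, k3] as OpenCV has them; the pictures are not rectified), "origin" and "orientation" of the camera in the world. Camera axes: x right, y down, z forward; pixel columns grow to the right and rows downward; lengths in mm; the calibration is good to about 2 mm. A picture is of the moment at which its call begins.
- job_done(): hands the job in; it is judged then, once.
The state is a dict: "t": time; "qpos": joint angles; "qvel": joint speeds; "joint_efforts": joint torques, N m; "eef_pos": TCP position; "orientation": TCP orientation; "wrist_force": force on the tool from outside, world axes, zero at the start; "torque": the same for the moment, N m; "opening": opening from 0.0 (shut) to 1.0 (fully open); "gripper_force": force on a finger pad.
Only numpy, scipy, OpenCV 4.12 (cv2) and the standard library are available. Lean on these libraries where they do the work, as an engineer would, in place of code of your own. Each camera call takes 0.05 s, during which the arm holds its last target. There are 200 camera calls.

## Working session

There is one attempt and no reset: what is moved stays moved. The work goes in short steps, Python scripts to look and compute and a tool call to move; the robot and the scene stay as the last step left them, time stands still between calls to the robot, and variables do not carry over. Pictures are saved under pics/ and viewed, at most 10 in all, crops included, and the job is handed in when it is done.

Besides the shell and the picture viewer there is one more tool, called after "Call:" in YAML: its name, and indented under it one key for each argument. drive_tool: Moves the arm, as the interface text tells. Shifts and turns lie within -1 to 1; 1 stands for 0.5 m of shift or pi/4 rad of turn. Its arguments: {"type":"object","properties":{"steps":{"type":"array","items":{"type":"object","properties":{"offset":{"type":"array","items":{"type":"number"}},"dr":{"type":"array","items":{"type":"number"}}}}},"gripper":{"type":"number"},"grip_force":{"type":"number"}},"required":["steps"]}

```bash
mkdir -p pics; cat > h.py <<'E'
from plant import *
import numpy as np, cv2
def K(s): return np.array([[s["fx"],0,s["cx"]],[0,s["fy"],s["cy"]],[0,0,1.]])
def pts(s,uv,z=None):
    """world points of pixels: by depth (z None) or on plane z"""
    uv=np.asarray(uv,float).reshape(-1,2)
    n=cv2.undistortPoints(uv.reshape(-1,1,2),K(s),np.array(s["dist_coeffs"],float)).reshape(-1,2)
    d=np.c_[n,np.ones(len(n))]; R=np.array(s["orientation"]); o=np.array(s["origin"])
    if z is None:
        i=uv.round().astype(int); d=d*s["range_z"][i[:,1],i[:,0]][:,None]; return d@R.T+o
    w=d@R.T; return o+w*((z-o[2])/w[:,2])[:,None]
def save(s,name,crop=None,k=1):
    im=s["img"][:,:,::-1]
    if crop: u0,v0,u1,v1=crop; im=im[v0:v1,u0:u1]
    cv2.imwrite("pics/"+name,cv2.resize(np.ascontiguousarray(im),None,fx=k,fy=k,interpolation=cv2.INTER_CUBIC))
E
python3 - <<'E'
from h import *
import pickle
np.set_printoptions(precision=3,suppress=True)
a=snapshot("top");b=snapshot("side");c=snapshot("wrist")
pickle.dump((a,b,c),open("s0.pkl","wb"))
im=np.hstack([a["img"],b["img"]])[:,:,::-1]
cv2.imwrite("pics/p1.png",cv2.resize(np.vstack([a["img"],b["img"]])[:,:,::-1],(400,600),interpolation=cv2.INTER_AREA)) 
save(a,"top.png",k=1.5); save(b,"side.png",k=1.5)
for s in(a,b,c): print(s["origin"],np.array(s["orientation"]).round(3).tolist(),s["fx"],s["dist_coeffs"],(s["range_z"]>0).mean())
print(observe())
E
```

```text
[ 165.799   48.267 1575.035] [[-0.051, -0.975, 0.219], [-0.999, 0.049, -0.014], [0.003, -0.219, -0.976]] 489.5684082569128 [-0.147  0.     0.     0.     0.   ] 0.9957733154296875
[  315.951 -1461.903   848.78 ] [[0.994, -0.043, 0.098], [-0.107, -0.427, 0.898], [0.003, -0.903, -0.429]] 469.2125664485291 [-0.096  0.     0.     0.     0.   ] 0.9958699544270834
[ 191.582 -650.35   383.905] [[-0.385, 0.889, 0.248], [0.923, 0.37, 0.106], [0.003, 0.27, -0.963]] 334.13590937719 [-0.012  0.     0.     0.     0.   ] 0.9959462483723959
{'t': 0.15, 'qpos': array([-50.93 ,  20.583,   0.645,  -0.012, -70.137, -16.506]), 'qvel': array([ 0.082, -0.134,  0.113,  0.102,  0.006, -0.027]), 'joint_efforts': array([ -0.001, -58.328,  29.329,   7.001,   0.009,  -0.   ]), 'eef_pos': array([ 258.829, -623.029,  247.834]), 'orientation': array([[-0.923, -0.384, -0.001],
       [-0.384,  0.923,  0.001],
       [ 0.   ,  0.001, -1.   ]]), 'wrist_force': array([ 0.522, -0.451, -0.079]), 'torque': array([-0.014,  0.038,  0.032]), 'gripper_force': 0.0, 'opening': 0.9987678986172526}
```

View pics/top.png

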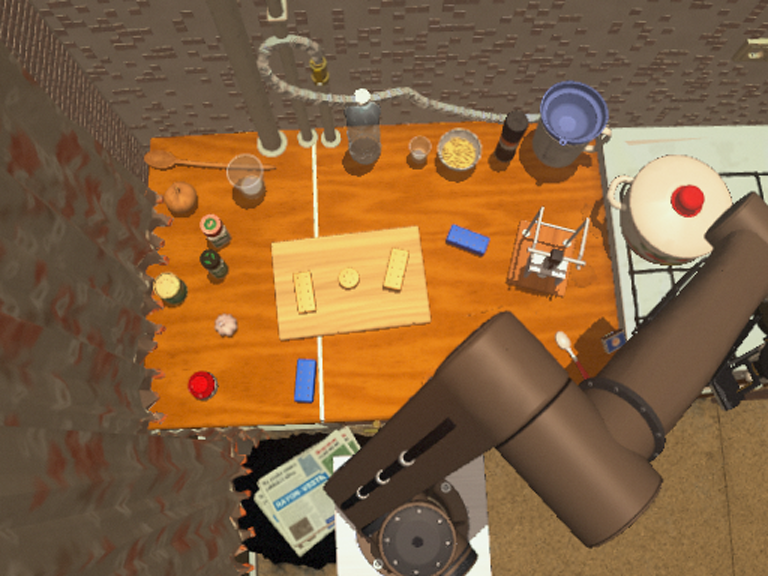

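View pics/side.png

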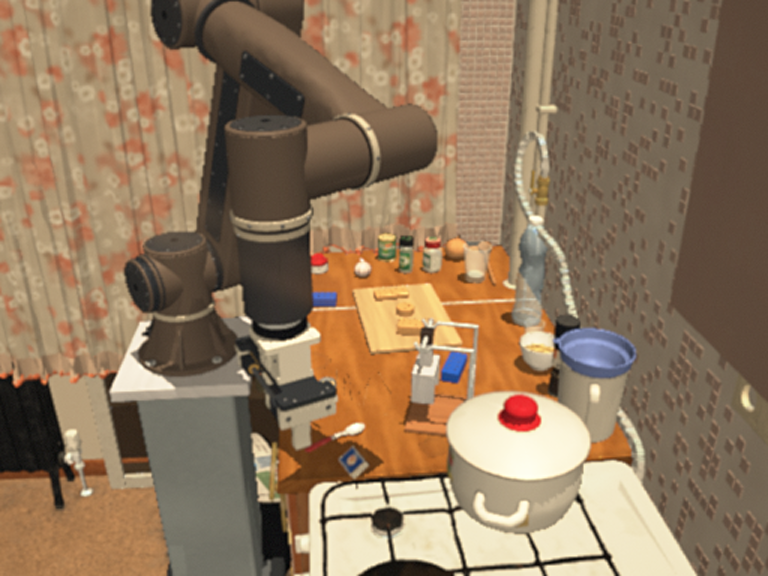

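The top view shows the stand with the gauge at about (548,262), bars at (304,291) and (396,269), and the round piece at (348,278), all in 1.5x pixels. Blue decoys sit at (468,240) and (305,380). Next I measure heights and outlines.

```bash
cat > m.py <<'E'
from h import *
import pickle
np.set_printoptions(precision=1,suppress=True)
a,b,c=pickle.load(open("s0.pkl","rb"))
vv,uu=np.mgrid[0:384,0:512]
for nm,s in(("top",a),("side",b)):
    P=pts(s,np.c_[uu.ravel(),vv.ravel()]).reshape(384,512,3)
    # board & pieces region
    if nm=="top": hsv=cv2.cvtColor(s["img"],cv2.COLOR_RGB2HSV); print(hsv[194,203],hsv[180,264],hsv[186,232],hsv[170,230])
    reg=(P[...,0]>380)&(P[...,0]<720)&(P[...,1]>-150)&(P[...,1]<350)
    m=(reg&(P[...,2]>22)&(P[...,2]<60)).astype(np.uint8)
    n,l,st,ce=cv2.connectedComponentsWithStats(m)
    for i in range(1,n):
        if st[i,4]<25: continue
        q=P[l==i]; r=cv2.minAreaRect(q[:,:2].astype(np.float32))
        print(nm,"piece",st[i,4],"px",ce[i],"xy",np.median(q[:,:2],0),"z",np.percentile(q[:,2],[10,50,90]),"rect",np.array(r[0]),np.array(r[1]),round(r[2],1), "col",np.median(s["img"][l==i],0))
    bd=reg&(P[...,2]>9)&(P[...,2]<19)&(P[...,0]>400); r=cv2.minAreaRect(P[bd][:,:2].astype(np.float32)); print("board",r,np.median(P[bd][:,2]))
    g=(P[...,2]>60)&(P[...,1]<-150)&(P[...,1]>-420)&(P[...,0]>420)&(P[...,0]<720)&(P[...,2]<230)
    t=g&(P[...,2]>170); dark=t&(s["img"].max(2)<80)
    print(nm,"high",t.sum(),"dark",dark.sum(),np.median(P[dark],0),np.percentile(P[dark],[5,95],axis=0))
    cv2.imwrite("pics/g_%s.png"%nm,0) if 0 else None
save(a,"gtop.png",(325,125,420,210),7)
save(b,"gside.png",(255,200,335,300),6)
E
python3 m.py
```

```text
[ 25 132 243] [ 25 124 244] [ 25 126 244] [ 18 148 243]
top piece 118 px [304.1 156.9] xy [ 609.9 -133.4] z [24.2 28.5 32.4] rect [ 612.1 -136. ] [40.3 41.8] 69.6 col [ 95.  131.  218.5]
top piece 352 px [263.8 179.6] xy [537.1   4.2] z [35.8 41.1 46. ] rect [539.2   2.9] [42.5 92. ] 75.3 col [243. 221. 118.]
top piece 157 px [232.3 185.2] xy [525. 107.] z [29.1 34.5 39.1] rect [525.9 104.4] [42.9 46.2] 1.9 col [243. 217. 114.]
top piece 336 px [202.6 194.5] xy [500.6 203.8] z [25.5 30.7 35.3] rect [499.8 204.1] [89.3 40.4] 7.2 col [243. 214. 111.]
board ((560.017333984375, 100.08470153808594), (318.0702209472656, 498.1099548339844), 0.13877765834331512) 14.277032114000008
top high 341 dark 30 [ 503.8 -299.3  190.5] [[ 500.1 -310.7  175.6]
 [ 520.2 -294.5  198.8]]
side piece 137 px [260.3 194.8] xy [500.4 195.2] z [25.1 29.7 32.4] rect [501.2 200.6] [88.6 53.5] 4.7 col [248. 192. 105.]
side piece 80 px [269.7 205.2] xy [526.   96.9] z [24.5 33.  36.7] rect [526.3 101. ] [47.  42.2] 67.1 col [243.5 182.5  99. ]
side piece 153 px [272.9 216.8] xy [523.5  -4.7] z [26.9 39.5 43.5] rect [527.9   3. ] [43.8 63.1] 72.2 col [244. 183. 102.]
side piece 61 px [304.4 237.1] xy [ 613.1 -134.6] z [24.6 27.2 30. ] rect [ 614.2 -135.1] [39.6 39.7] 65.7 col [ 72. 111. 196.]
board ((522.2411499023438, 100.00921630859375), (220.30850219726562, 506.8162841796875), 3.7423088550567627) 14.52644978925673
side high 360 dark 44 [ 515.4 -318.1  194.7] [[ 502.8 -325.2  179.7]
 [ 520.3 -308.4  200.5]]
```

View pics/gtop.png

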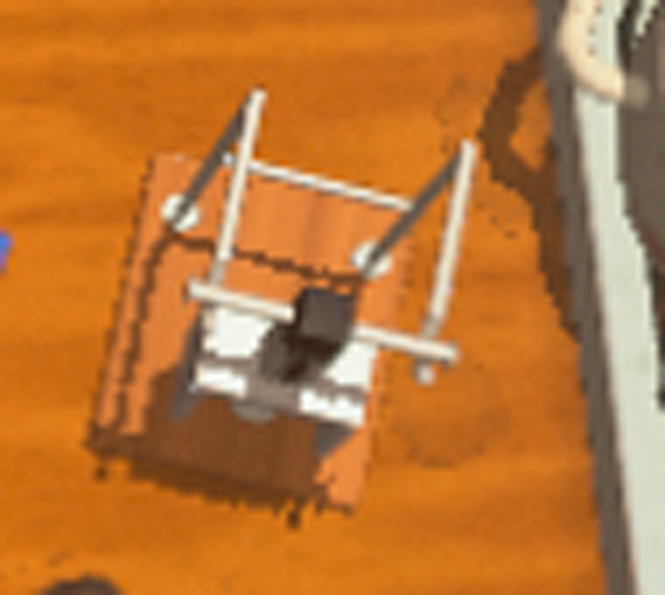

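View pics/gside.png

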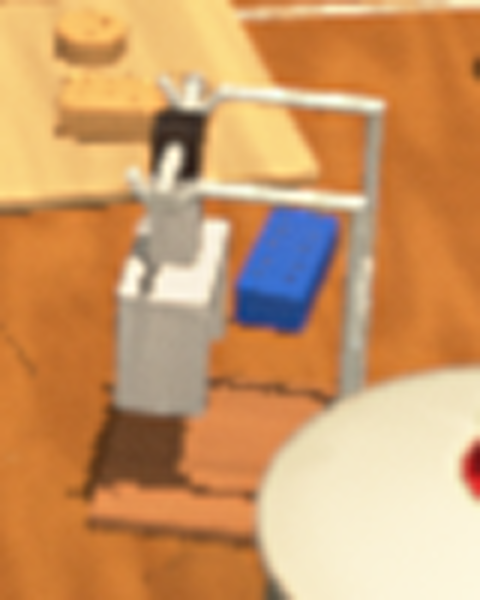

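The gauge's pin ends show at crop (192,289) and (452,354), the hook arm ends at (218,285) and (259,95), and the posts stand on the far side. By depth, the right-hand bar is the thick one: its top is at z ≈ 41 mm, against 30.5 mm for the left bar.

```bash
cat >> h.py <<'E'
def rel(target_xy_z, ydir_deg, o=None):
    """offset in tool axes /0.5m and turn about tool z /(pi/4) from the present pose (tool down)"""
    o=o or observe(); R=np.array(o["orientation"]); d=R.T@(np.array(target_xy_z)-o["eef_pos"])
    y=np.radians(ydir_deg); Y=np.array([np.cos(y),np.sin(y),0]); Z=np.array([0,0,-1.]); Rt=np.c_[np.cross(Y,Z),Y,Z]
    rv=cv2.Rodrigues(R.T@Rt)[0].ravel()
    return d/500, rv/(np.pi/4)
E
python3 - <<'E'
from h import *
import pickle
np.set_printoptions(precision=4,suppress=True)
a,b,c=pickle.load(open("s0.pkl","rb"))
f=lambda l:[(325+u/7,125+v/7) for u,v in l]
p=pts(a,f([(192,289),(452,354),(325,295)]),185);print(p, np.linalg.norm(p[0]-p[1]),np.degrees(np.arctan2(*(p[0]-p[1])[1::-1])),(p[0]+p[1])/2)
q=pts(a,f([(218,285),(259,95),(432,335),(468,148)]),191);print(q);print(np.degrees(np.arctan2(q[1,1]-q[0,1],q[1,0]-q[0,0])),np.degrees(np.arctan2(q[3,1]-q[2,1],q[3,0]-q[2,0])))
print(rel((510,-305,350),165),rel((538,3,330),165))
E
```

```text
[[ 529.472  -256.0627  185.    ]
 [ 495.8654 -364.8478  185.    ]
 [ 524.1654 -312.8457  185.    ]] 113.85776748949148 72.83270631651673 [ 512.6687 -310.4552  185.    ]
[[ 529.118  -265.9912  191.    ]
 [ 612.1728 -292.121   191.    ]
 [ 503.0793 -355.3756  191.    ]
 [ 584.6004 -380.5293  191.    ]]
-17.4640109887894 -17.14787329159811
(array([-0.7079,  0.3949, -0.2039]), array([ 0.0016,  0.0005, -1.1653])) (array([-0.9959,  0.9423, -0.1633]), array([ 0.0016,  0.0005, -1.1653]))
```

Call:
drive_tool:
  steps:
    - {"offset": [0, 0, -0.1], "dr": [0, 0, 0]}
    - {"offset": [-0.7, 0.4, -0.2], "dr": [0, 0, -0.5]}
    - {"offset": [-0.7, 0.4, -0.2], "dr": [0, 0, -0.9]}
    - {"offset": [-0.7, 0.4, -0.2], "dr": [0, 0, -1]}
    - {"offset": [-0.7, 0.4, -0.2], "dr": [0, 0, -1]}
    - {"offset": [-0.7, 0.4, -0.2], "dr": [0, 0, -1]}
    - {"offset": [-0.7, 0.4, -0.2], "dr": [0, 0, -1]}
    - {"offset": [-0.7, 0.4, -0.2], "dr": [0, 0, -1]}
    - {"offset": [-0.996, 0.94, -0.18], "dr": [0, 0, -1]}
    - {"offset": [-0.996, 0.94, -0.18], "dr": [0, 0, -1]}
    - {"offset": [-0.996, 0.94, -0.18], "dr": [0, 0, -1]}
    - {"offset": [-0.996, 0.94, -0.18], "dr": [0, 0, -1]}
    - {"offset": [-0.996, 0.94, -0.18], "dr": [0, 0, -1]}
    - {"offset": [-0.996, 0.94, -0.18], "dr": [0, 0, -1]}
    - {"offset": [-0.996, 0.94, -0.18], "dr": [0, 0, -1]}
    - {"offset": [-0.996, 0.94, -0.18], "dr": [0, 0, -1]}
  gripper: 1

```text
t: 1.75
eef_pos: [539.0, 6.1, 338.0]
orientation: [[-0.378, -0.926, -0.0], [-0.926, 0.378, 0.001], [-0.0, 0.001, -1.0]]
wrist_force: [-0.8, -0.4, 0.3]
opening: 0.999
gripper_force: 0.0
```

```bash
python3 - <<'E'
from h import *
import pickle
np.set_printoptions(precision=4,suppress=True)
o=observe();print(o["t"],o["eef_pos"],o["qpos"])
w=snapshot("wrist");pickle.dump(w,open("w1.pkl","wb"));save(w,"w1.png",k=1.4)
print(w["origin"],rel((538,-60,330),165))
E
```

```text
1.75 [538.9629   6.1018 338.0077] [ 21.4673   4.9711  -7.9877  -0.0387 -77.0553 -43.666 ]
[511.5321 -60.737  474.1755] (array([ 0.1211, -0.0476,  0.016 ]), array([ 0.0009, -0.    , -0.1602]))
```

View pics/w1.png

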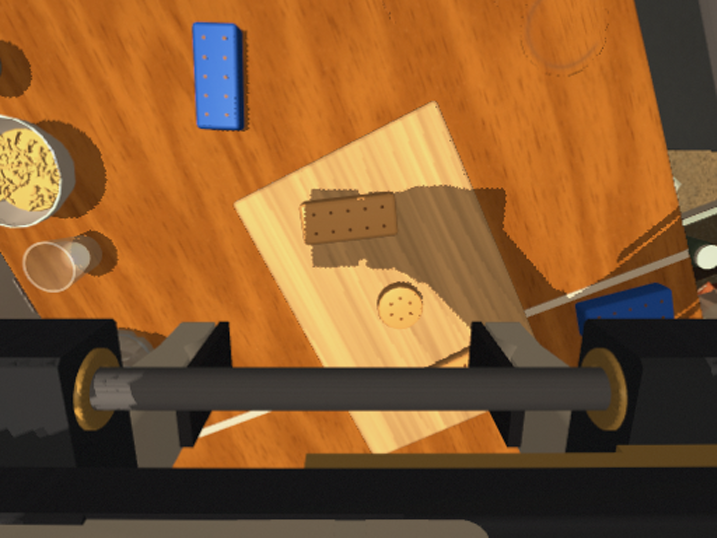

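The thick bar lies in the gripper's shadow at about (350,218) in the 1.4x picture, with double holes and the pale colour. The round piece is at (400,305). I take a second view 60 mm away.

Call:
drive_tool:
  steps:
    - {"offset": [0.1, 0, 0], "dr": [0, 0, -0.16]}
    - {"offset": [0.1, 0, 0], "dr": [0, 0, -0.16]}
    - {"offset": [0.1, 0, 0], "dr": [0, 0, -0.16]}

```text
t: 2.1
eef_pos: [518.9, -45.9, 338.8]
orientation: [[-0.265, -0.964, 0.0], [-0.964, 0.265, 0.0], [-0.0, -0.0, -1.0]]
wrist_force: [-0.5, 0.8, -0.3]
opening: 0.995
gripper_force: 0.0
```

```bash
cat > bar.py <<'E'
from h import *
import pickle
np.set_printoptions(precision=4,suppress=True)
w=snapshot("wrist");pickle.dump(w,open("w2.pkl","wb"))
vv,uu=np.mgrid[0:384,0:512]; C=[]
for s in (pickle.load(open("w1.pkl","rb")),w):
    P=pts(s,np.c_[uu.ravel(),vv.ravel()]).reshape(384,512,3)
    m=((P[...,2]>34)&(P[...,2]<50)&(abs(P[...,0]-538)<75)&(abs(P[...,1]-3)<55)).astype(np.uint8)
    m=cv2.morphologyEx(m,cv2.MORPH_OPEN,np.ones((3,3)))
    cs=max(cv2.findContours(m,0,cv2.CHAIN_APPROX_NONE)[0],key=cv2.contourArea).reshape(-1,2)
    uc=np.array(cv2.minAreaRect(cs)[0]); C.append((s,uc))
    q=pts(s,cs,np.median(P[m>0][:,2])); r=cv2.minAreaRect(q[:,:2].astype(np.float32))
    print("z",np.percentile(P[m>0][:,2],[5,50,95]),"rect",r,"px",uc)
# triangulate centre
A=[];B=[]
for s,uc in C:
    p1=pts(s,[uc],41)[0];o=np.array(s["origin"]);d=(p1-o)/np.linalg.norm(p1-o);M=np.eye(3)-np.outer(d,d);A.append(M);B.append(M@o)
print("tri",np.linalg.lstsq(np.vstack(A),np.hstack(B),rcond=None)[0])
print(observe()["eef_pos"],rel((510,-280,370),162.8))
E
python3 bar.py
```

```text
z [38.6681 40.8711 42.3096] rect ((539.0052490234375, 5.5706787109375), (39.98499298095703, 89.09564971923828), 74.4645767211914) px [248.7124 156.1265]
z [38.219  40.8643 42.2565] rect ((539.0581665039062, 4.508766174316406), (39.44645690917969, 88.6129150390625), 74.66865539550781) px [244.5 196. ]
tri [539.5646   6.6037  32.5966]
[519.1664 -45.3992 338.703 ] (array([ 0.4572, -0.1068, -0.0627]), array([-0.0003,  0.0003,  0.0404]))
```

Bar: centre (539, 5), yaw −15.4°, top at 41 mm, and the measured size is 89 × 40 mm, so it is the right one. Next, above the gauge.

Call:
drive_tool:
  steps:
    - {"offset": [0.15, 0, -0.06], "dr": [0, 0, 0.04]}
    - {"offset": [0.3, -0.05, -0.06], "dr": [0, 0, 0.04]}
    - {"offset": [0.52, -0.125, -0.06], "dr": [0, 0, 0.04]}
    - {"offset": [0.52, -0.125, -0.06], "dr": [0, 0, 0.04]}
    - {"offset": [0.52, -0.125, -0.06], "dr": [0, 0, 0.04]}
    - {"offset": [0.52, -0.125, -0.06], "dr": [0, 0, 0.04]}
    - {"offset": [0.52, -0.125, -0.06], "dr": [0, 0, 0.04]}
    - {"offset": [0.52, -0.125, -0.06], "dr": [0, 0, 0.04]}
    - {"offset": [0.52, -0.125, -0.06], "dr": [0, 0, 0.04]}

```text
t: 3.05
eef_pos: [511.5, -311.1, 368.5]
orientation: [[-0.293, -0.956, -0.0], [-0.956, 0.293, 0.0], [-0.0, 0.0, -1.0]]
wrist_force: [0.4, 1.0, 0.4]
opening: 1.003
gripper_force: 0.0
```

```bash
python3 - <<'E'
from h import *
import pickle
np.set_printoptions(precision=4,suppress=True)
o=observe();print(o["t"],o["eef_pos"],o["qpos"])
w=snapshot("wrist");pickle.dump(w,open("w3.pkl","wb"));save(w,"w3.png",k=1.5)
print(w["origin"],rel((512.7,-310.5,310),162.8))
E
```

```text
3.05 [ 511.4875 -311.112   368.4751] [-12.6317  10.3721   2.1856  -0.0117 -81.82    -4.3976]
[ 490.2165 -380.1309  504.64  ] (array([-0.0013, -0.0019,  0.1174]), array([-0.0003,  0.0002,  0.0047]))
```

View pics/w3.png

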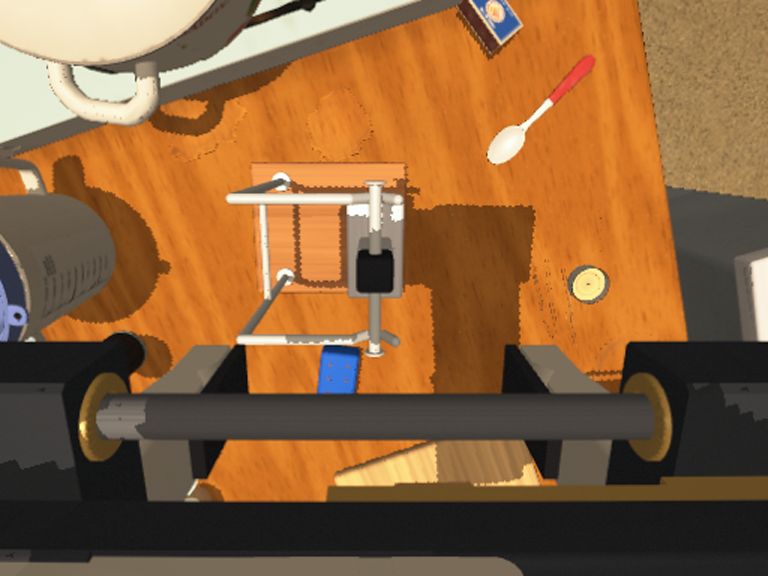

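The gauge is aligned with the tool. Its block top is at (376,271) and the pin discs at (375,184) and (375,351) in 1.5x pixels. I descend 60 mm for a second view.

Call:
drive_tool:
  steps:
    - {"offset": [0, 0, 0.06], "dr": [0, 0, 0]}
    - {"offset": [0, 0, 0.12], "dr": [0, 0, 0]}
    - {"offset": [0, 0, 0.12], "dr": [0, 0, 0]}
    - {"offset": [0, 0, 0.12], "dr": [0, 0, 0]}

```text
t: 3.5
eef_pos: [511.7, -311.2, 309.5]
orientation: [[-0.292, -0.957, -0.0], [-0.957, 0.292, -0.001], [0.001, 0.0, -1.0]]
wrist_force: [-0.3, 0.0, 0.4]
opening: 1.0
gripper_force: 0.0
```

```bash
cat > g.py <<'E'
from h import *
import pickle
np.set_printoptions(precision=4,suppress=True)
w=snapshot("wrist");pickle.dump(w,open("w4.pkl","wb")); A=[];B=[]
vv,uu=np.mgrid[0:384,0:512]
for s in (pickle.load(open("w3.pkl","rb")),w):
    P=pts(s,np.c_[uu.ravel(),vv.ravel()]).reshape(384,512,3)
    near=(abs(P[...,0]-512)<90)&(abs(P[...,1]+310)<90)
    m=(near&(P[...,2]>193)&(P[...,2]<205)&(s["img"].max(2)<70)).astype(np.uint8)
    m=cv2.morphologyEx(m,cv2.MORPH_OPEN,np.ones((3,3)))
    cs=max(cv2.findContours(m,0,cv2.CHAIN_APPROX_NONE)[0],key=cv2.contourArea).reshape(-1,2)
    z=np.median(P[m>0][:,2]); q=pts(s,cs,z); r=cv2.minAreaRect(q[:,:2].astype(np.float32)); print("top z",z,"rect",r)
    uc=np.array(cv2.minAreaRect(cs)[0]); p1=pts(s,[uc],z)[0];o=np.array(s["origin"]);d=(p1-o)/np.linalg.norm(p1-o);M=np.eye(3)-np.outer(d,d);A.append(M);B.append(M@o)
    # pins/discs: level 175..193, within 65 of centre, |along x|<9
    c=np.array(r[0]); th=np.radians(-17.2); ex=np.array([np.cos(th),np.sin(th)]); ey=np.array([-ex[1],ex[0]])
    l=P[...,:2]-c; gx=l@ex; gy=l@ey
    pin=near&(P[...,2]>170)&(P[...,2]<195)&(abs(gy)>18)&(abs(gy)<40)&(abs(gx)<8)
    q=P[pin]; k=np.polyfit(gy[pin],gx[pin],1); print("pin z max",np.percentile(q[:,2],[50,90]),"line",k,"yaw",-17.2-np.degrees(np.arctan(k[0])), "n+ n-",(gy[pin]>0).sum(),(gy[pin]<0).sum())
    dd=near&(P[...,2]>170)&(abs(gy)>50)&(abs(gy)<66)&(abs(gx)<8); print("gy ends",gy[dd].min(),gy[dd].max())
print("tri",np.linalg.lstsq(np.vstack(A),np.hstack(B),rcond=None)[0])
print(observe()["eef_pos"],rel((512.7,-310.5,188),162.8))
E
python3 g.py
```

```text
top z 197.5756246179992 rect ((512.040283203125, -307.40582275390625), (22.406381607055664, 21.952768325805664), 73.02969360351562)
pin z max [188.1027 189.243 ] line [-0.004   0.0022] yaw -16.96948380534318 n+ n- 166 188
gy ends -57.071639085688886 59.01191044084833
top z 197.5067350370892 rect ((512.2218627929688, -307.7370300292969), (23.528127670288086, 22.733213424682617), 73.09069061279297)
pin z max [188.0771 189.1551] line [-0.0055 -0.0037] yaw -16.887142508727568 n+ n- 245 280
gy ends -56.847330785346024 57.95815521699987
tri [ 512.5424 -306.2113  191.9215]
[ 512.1661 -311.5278  310.4438] (array([-0.0025,  0.0001,  0.2449]), array([-0.0026, -0.0009,  0.0052]))
```

Call:
drive_tool:
  steps:
    - {"offset": [-0.007, 0.001, 0.06], "dr": [0, 0, 0.005]}
    - {"offset": [-0.007, 0.001, 0.12], "dr": [0, 0, 0.005]}
    - {"offset": [-0.007, 0.001, 0.18], "dr": [0, 0, 0.005]}
    - {"offset": [-0.007, 0.001, 0.22], "dr": [0, 0, 0.005]}
    - {"offset": [-0.007, 0.001, 0.242], "dr": [0, 0, 0.005]}
    - {"offset": [-0.007, 0.001, 0.242], "dr": [0, 0, 0.005]}
    - {"offset": [-0.007, 0.001, 0.242], "dr": [0, 0, 0.005]}

```text
t: 4.25
eef_pos: [513.0, -308.6, 189.3]
orientation: [[-0.296, -0.955, 0.002], [-0.955, 0.296, -0.001], [0.0, -0.002, -1.0]]
wrist_force: [0.4, 1.3, 1.3]
opening: 1.002
gripper_force: 0.0
```

Call:
drive_tool:
  steps:
    - {"offset": [0, 0, 0]}
    - {"offset": [0, 0, 0]}
    - {"offset": [0, 0, 0]}
    - {"offset": [0, 0, 0]}
    - {"offset": [0, 0, 0]}
    - {"offset": [0, 0, 0]}
    - {"offset": [0, 0, 0]}
    - {"offset": [0, 0, 0]}
    - {"offset": [0, 0, 0]}
    - {"offset": [0, 0, 0]}
  gripper: 0.1
  grip_force: 25

```text
invalid input at $.steps[0]: expected keys offset, dr
```

Call:
drive_tool:
  steps:
    - {"offset": [0, 0, 0], "dr": [0, 0, 0]}
    - {"offset": [0, 0, 0], "dr": [0, 0, 0]}
    - {"offset": [0, 0, 0], "dr": [0, 0, 0]}
    - {"offset": [0, 0, 0], "dr": [0, 0, 0]}
    - {"offset": [0, 0, 0], "dr": [0, 0, 0]}
    - {"offset": [0, 0, 0], "dr": [0, 0, 0]}
    - {"offset": [0, 0, 0], "dr": [0, 0, 0]}
    - {"offset": [0, 0, 0], "dr": [0, 0, 0]}
    - {"offset": [0, 0, 0], "dr": [0, 0, 0]}
    - {"offset": [0, 0, 0], "dr": [0, 0, 0]}
  gripper: 0.1
  grip_force: 25

```text
t: 5.25
eef_pos: [512.0, -308.2, 187.6]
orientation: [[-0.297, -0.955, 0.0], [-0.955, 0.297, -0.0], [-0.0, -0.0, -1.0]]
wrist_force: [0.1, 0.4, -0.3]
opening: 0.272
gripper_force: 25.0
```

Call:
drive_tool:
  steps:
    - {"offset": [0, 0, -0.02], "dr": [0, 0, 0]}
    - {"offset": [0, 0, -0.05], "dr": [0, 0, 0]}
    - {"offset": [0, 0, -0.09], "dr": [0, 0, 0]}
    - {"offset": [0, 0, -0.13], "dr": [0, 0, 0]}
    - {"offset": [0, 0, -0.13], "dr": [0, 0, 0]}
    - {"offset": [0, 0, -0.13], "dr": [0, 0, 0]}

```text
t: 5.85
eef_pos: [511.8, -308.0, 252.5]
orientation: [[-0.297, -0.955, 0.0], [-0.955, 0.297, 0.0], [-0.001, -0.0, -1.0]]
wrist_force: [-0.2, 0.2, -3.3]
opening: 0.276
gripper_force: 25.0
```

Call:
drive_tool:
  steps:
    - {"offset": [0, 0.04, 0], "dr": [0, 0, 0]}
    - {"offset": [0, 0.1, 0], "dr": [0, 0, 0]}
    - {"offset": [0, 0.16, 0], "dr": [0, 0, 0]}
    - {"offset": [0, 0.22, 0], "dr": [0, 0, 0]}
    - {"offset": [0, 0.24, 0], "dr": [0, 0, 0]}
    - {"offset": [0, 0.24, 0], "dr": [0, 0, 0]}

```text
t: 6.45
eef_pos: [395.8, -272.1, 252.1]
orientation: [[-0.297, -0.955, -0.001], [-0.955, 0.297, 0.001], [-0.0, 0.001, -1.0]]
wrist_force: [0.9, -0.7, -2.7]
opening: 0.27
gripper_force: 25.0
```

```bash
python3 - <<'E'
from h import *
np.set_printoptions(precision=4,suppress=True)
o=observe();print(o["t"],o["eef_pos"],o["wrist_force"],o["opening"],o["qpos"])
print(rel((539,5,240),164.6))
E
```

```text
6.45 [ 395.7873 -272.1142  252.1413] [ 0.9037 -0.6725 -2.7442] 0.2702316756289833 [-10.9953   1.7771 -22.6667  -0.0298 -65.5948  -6.2658]
(array([-0.6143, -0.109 ,  0.0244]), array([ 0.0009,  0.0005, -0.0416]))
```

Call:
drive_tool:
  steps:
    - {"offset": [-0.08, -0.015, 0.01], "dr": [0, 0, -0.042]}
    - {"offset": [-0.17, -0.03, 0.01], "dr": [0, 0, -0.042]}
    - {"offset": [-0.26, -0.045, 0.02], "dr": [0, 0, -0.042]}
    - {"offset": [-0.35, -0.06, 0.024], "dr": [0, 0, -0.042]}
    - {"offset": [-0.44, -0.078, 0.024], "dr": [0, 0, -0.042]}
    - {"offset": [-0.53, -0.094, 0.024], "dr": [0, 0, -0.042]}
    - {"offset": [-0.59, -0.104, 0.024], "dr": [0, 0, -0.042]}
    - {"offset": [-0.614, -0.109, 0.024], "dr": [0, 0, -0.042]}
    - {"offset": [-0.614, -0.109, 0.024], "dr": [0, 0, -0.042]}
    - {"offset": [-0.614, -0.109, 0.024], "dr": [0, 0, -0.042]}
    - {"offset": [-0.614, -0.109, 0.024], "dr": [0, 0, -0.042]}

```text
t: 7.55
eef_pos: [540.1, 3.5, 240.2]
orientation: [[-0.266, -0.964, -0.001], [-0.964, 0.266, -0.0], [0.0, 0.001, -1.0]]
wrist_force: [-0.2, -0.4, -2.5]
opening: 0.271
gripper_force: 25.0
```

```bash
python3 - <<'E'
from h import *
import pickle
np.set_printoptions(precision=4,suppress=True)
o=observe();print(o["t"],o["eef_pos"],o["wrist_force"])
w=snapshot("wrist");t=snapshot("side");pickle.dump((w,t),open("w5.pkl","wb"))
a=cv2.resize(w["img"],(512,384));b=cv2.resize(t["img"][150:270,215:315],None,fx=3.2,fy=3.2,interpolation=cv2.INTER_CUBIC)
cv2.imwrite("pics/w5.png",np.hstack([w["img"],b[:384,:288]])[:,:,::-1])
print(rel((539,5,180),164.6))
E
```

```text
7.55 [540.1293   3.5031 240.2397] [-0.2335 -0.4373 -2.4747]
(array([-0.0023,  0.0032,  0.1212]), array([ 0.    ,  0.    , -0.0009]))
```

View pics/w5.png

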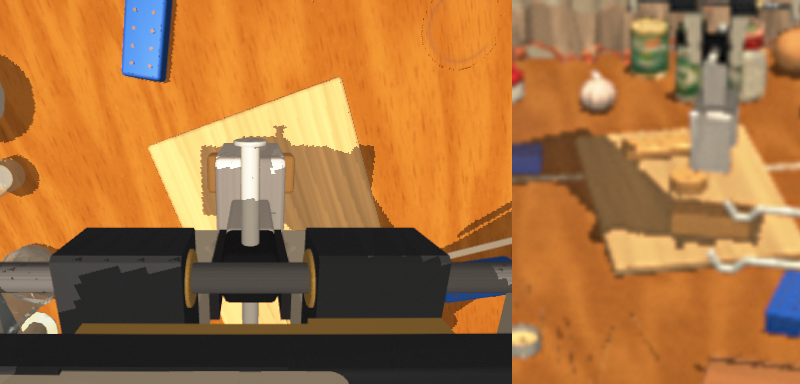

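The gauge hangs upright over the bar, and the bar's ends show evenly on both sides of the crosshead (about (210,172) and (290,172)). I lower it in stages.

Call:
drive_tool:
  steps:
    - {"offset": [-0.002, 0.002, 0.04], "dr": [0, 0, 0]}
    - {"offset": [-0.002, 0.002, 0.08], "dr": [0, 0, 0]}
    - {"offset": [-0.002, 0.002, 0.11], "dr": [0, 0, 0]}
    - {"offset": [-0.002, 0.002, 0.12], "dr": [0, 0, 0]}
    - {"offset": [-0.002, 0.002, 0.12], "dr": [0, 0, 0]}
    - {"offset": [-0.002, 0.002, 0.12], "dr": [0, 0, 0]}

```text
t: 8.25
eef_pos: [540.3, 5.4, 181.5]
orientation: [[-0.265, -0.964, 0.001], [-0.964, 0.265, 0.0], [-0.0, -0.001, -1.0]]
wrist_force: [-1.3, 0.5, -2.8]
opening: 0.266
gripper_force: 25.0
```

```bash
python3 - <<'E'
from h import *
import pickle
np.set_printoptions(precision=4,suppress=True)
o=observe();print(o["eef_pos"],rel((539,5,150),164.6,o))
w=snapshot("wrist");t=snapshot("side");pickle.dump((w,t),open("w6.pkl","wb"))
# bar ends seen beside the crosshead, and pin line, in bar frame
vv,uu=np.mgrid[0:384,0:512];P=pts(w,np.c_[uu.ravel(),vv.ravel()]).reshape(384,512,3)
th=np.radians(-15.4);ex=np.array([np.cos(th),np.sin(th)]);ey=np.array([-ex[1],ex[0]])
l=P[...,:2]-np.array([539,5]);gx=l@ex;gy=l@ey
for n,lo,hi,r in(("bar",35,47,60),("head",95,125,60),("pin",170,190,70)):
    m=(P[...,2]>lo)&(P[...,2]<hi)&(abs(gx)<r)&(abs(gy)<r); print(n,m.sum(),"gx",np.percentile(gx[m],[1,50,99]),"gy",np.percentile(gy[m],[1,50,99]),"z",np.percentile(P[m][:,2],[5,50,95]))
b=cv2.resize(t["img"][150:270,215:315],None,fx=3.2,fy=3.2,interpolation=cv2.INTER_CUBIC)
cv2.imwrite("pics/w6.png",np.hstack([w["img"],b[:384,:288]])[:,:,::-1])
E
```

```text
[540.2927   5.4055 181.4717] (array([0.0015, 0.0024, 0.0629]), array([-0.0015,  0.0006,  0.0003]))
bar 1513 gx [-44.1319 -29.5993  44.7601] gy [-18.4672  -0.1801  20.2276] z [38.3342 40.8027 42.046 ]
head 3234 gx [-20.9179   6.6599  22.3327] gy [-37.2402 -20.2796   8.8696] z [107.8226 115.8447 117.4901]
pin 4416 gx [-22.5778   0.67    24.2533] gy [-55.6604  -9.8811  29.6229] z [172.8826 182.3714 188.8251]
```

View pics/w6.png

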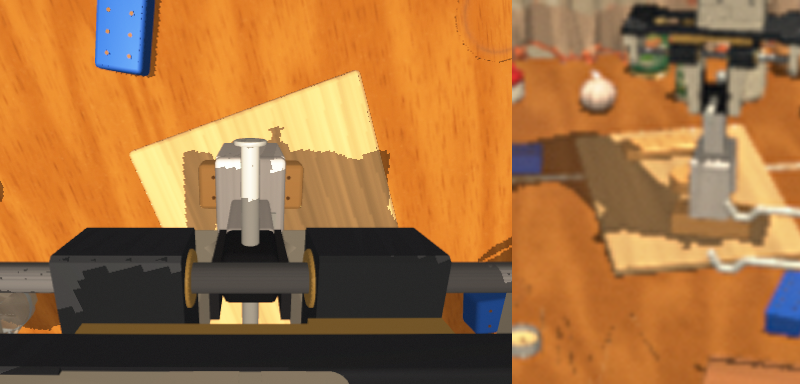

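Well centred: the crosshead spans gx −21..22 with its outer edge at gy −37, and the bar spans ±44.5 by ±19.5. The soles are about 34 mm above the board, so I continue slowly.

Call:
drive_tool:
  steps:
    - {"offset": [0.0, 0.001, 0.012], "dr": [0, 0, 0]}
    - {"offset": [0.0, 0.001, 0.024], "dr": [0, 0, 0]}
    - {"offset": [0.0, 0.001, 0.036], "dr": [0, 0, 0]}
    - {"offset": [0.0, 0.001, 0.046], "dr": [0, 0, 0]}
    - {"offset": [0.0, 0.001, 0.053], "dr": [0, 0, 0]}
    - {"offset": [0.0, 0.001, 0.058], "dr": [0, 0, 0]}
    - {"offset": [0.0, 0.001, 0.06], "dr": [0, 0, 0]}
    - {"offset": [0.0, 0.001, 0.06], "dr": [0, 0, 0]}
    - {"offset": [0.0, 0.001, 0.06], "dr": [0, 0, 0]}

```text
t: 9.25
eef_pos: [539.2, 5.7, 150.6]
orientation: [[-0.265, -0.964, -0.0], [-0.964, 0.265, -0.0], [0.0, 0.0, -1.0]]
wrist_force: [-0.4, -0.2, -0.4]
opening: 0.276
gripper_force: 25.0
```

Call:
drive_tool:
  steps:
    - {"offset": [0, 0, 0.001], "dr": [0, 0, 0]}
    - {"offset": [0, 0, 0.002], "dr": [0, 0, 0]}
    - {"offset": [0, 0, 0.003], "dr": [0, 0, 0]}
    - {"offset": [0, 0, 0.003], "dr": [0, 0, 0]}
    - {"offset": [0, 0, 0.003], "dr": [0, 0, 0]}

```text
t: 9.75
eef_pos: [539.3, 5.7, 149.1]
orientation: [[-0.265, -0.964, -0.0], [-0.964, 0.265, -0.0], [0.0, 0.0, -1.0]]
wrist_force: [-1.0, -0.6, -1.7]
opening: 0.273
gripper_force: 25.0
```

Call:
drive_tool:
  steps:
    - {"offset": [0, 0, 0.001], "dr": [0, 0, 0]}
    - {"offset": [0, 0, 0.002], "dr": [0, 0, 0]}
    - {"offset": [0, 0, 0.003], "dr": [0, 0, 0]}
    - {"offset": [0, 0, 0.003], "dr": [0, 0, 0]}
    - {"offset": [0, 0, 0.003], "dr": [0, 0, 0]}

```text
t: 10.25
eef_pos: [539.5, 5.6, 148.5]
orientation: [[-0.265, -0.964, 0.001], [-0.964, 0.265, -0.0], [0.0, -0.001, -1.0]]
wrist_force: [-3.4, -1.0, 6.8]
opening: 0.267
gripper_force: 25.0
```

```bash
python3 -c "
from h import *
for i in range(4):
  print(observe()['wrist_force'],observe()['eef_pos']); snapshot('top')"
```

```text
[-3.38339816 -1.03335117  6.81829934] [539.46641277   5.61434127 148.47343849]
[-3.67619156 -1.62183748  7.27752846] [539.43363267   5.59484958 148.48513363]
[-4.03886678 -1.3125896   6.96146406] [539.46211124   5.60997969 148.48331892]
[-2.75716246 -1.51676758  6.73891179] [539.47328205   5.62621371 148.48670287]
```

The gauge is standing on the board, with about 7 N pressing down. I release and rise.

Call:
drive_tool:
  steps:
    - {"offset": [0, 0, 0], "dr": [0, 0, 0]}
    - {"offset": [0, 0, 0], "dr": [0, 0, 0]}
    - {"offset": [0, 0, 0], "dr": [0, 0, 0]}
    - {"offset": [0, 0, 0], "dr": [0, 0, 0]}
    - {"offset": [0, 0, 0], "dr": [0, 0, 0]}
    - {"offset": [0, 0, 0], "dr": [0, 0, 0]}
    - {"offset": [0, 0, 0], "dr": [0, 0, 0]}
    - {"offset": [0, 0, 0], "dr": [0, 0, 0]}
  gripper: 0.7

```text
t: 11.25
eef_pos: [539.3, 5.8, 147.5]
orientation: [[-0.265, -0.964, -0.0], [-0.964, 0.265, 0.0], [-0.0, 0.0, -1.0]]
wrist_force: [-0.5, 0.0, -0.6]
opening: 0.7
gripper_force: 0.0
```

Call:
drive_tool:
  steps:
    - {"offset": [0, 0, -0.02], "dr": [0, 0, 0]}
    - {"offset": [0, 0, -0.06], "dr": [0, 0, 0]}
    - {"offset": [0, 0, -0.12], "dr": [0, 0, 0]}
    - {"offset": [0, 0, -0.2], "dr": [0, 0, 0]}
    - {"offset": [0, 0, -0.28], "dr": [0, 0, 0]}
    - {"offset": [0.05, 0, -0.3], "dr": [0, 0, 0]}
    - {"offset": [0.1, 0, -0.3], "dr": [0, 0, 0]}
    - {"offset": [0.1, 0, -0.3], "dr": [0, 0, 0]}
    - {"offset": [0.1, 0, -0.3], "dr": [0, 0, 0]}

```text
t: 12.15
eef_pos: [525.9, -42.9, 298.4]
orientation: [[-0.266, -0.964, 0.001], [-0.964, 0.266, 0.0], [-0.001, -0.001, -1.0]]
wrist_force: [-0.0, 0.4, 0.1]
opening: 0.699
gripper_force: 0.0
```

```bash
python3 - <<'E'
from h import *
np.set_printoptions(precision=2,suppress=True)
o=observe();print(o["t"],o["eef_pos"],o["wrist_force"],o["opening"])
w=snapshot("wrist");t=snapshot("side")
vv,uu=np.mgrid[0:384,0:512];P=pts(w,np.c_[uu.ravel(),vv.ravel()]).reshape(384,512,3)
th=np.radians(-15.4);ex=np.array([np.cos(th),np.sin(th)]);ey=np.array([-ex[1],ex[0]])
l=P[...,:2]-np.array([539,5]);gx=l@ex;gy=l@ey
for n,lo,hi in(("bar",35,47),("head",76,90),("top",150,170)):
    m=(P[...,2]>lo)&(P[...,2]<hi)&(abs(gx)<60)&(abs(gy)<60); print(n,m.sum(),"gx",np.percentile(gx[m],[1,50,99]),"gy",np.percentile(gy[m],[1,50,99]),"z",np.percentile(P[m][:,2],[5,50,95]), cv2.minAreaRect(P[m][:,:2].astype(np.float32)))
b=cv2.resize(t["img"][150:270,215:315],None,fx=3.2,fy=3.2,interpolation=cv2.INTER_CUBIC)
cv2.imwrite("pics/w7.png",np.hstack([w["img"],b[:384,:288]])[:,:,::-1])
E
```

```text
12.15 [525.94 -42.88 298.38] [-0.03  0.44  0.13] 0.6986235328618992
bar 1090 gx [-44.32   8.17  44.04] gy [-37.85  -1.33  20.7 ] z [37.29 40.86 42.39] ((536.9556884765625, -3.397228240966797), (59.19268035888672, 89.57530975341797), 75.49962615966797)
head 1307 gx [-22.29   4.71  21.19] gy [-37.76 -15.01  35.4 ] z [79.73 81.88 83.27] ((538.4632568359375, 4.680206298828125), (75.46358489990234, 43.74200439453125), 75.2633285522461)
top 730 gx [-12.38  -0.7   11.03] gy [-57.48  -2.69  10.84] z [151.01 157.67 159.02] ((533.3723754882812, -12.483688354492188), (79.06210327148438, 23.553733825683594), 74.40393829345703)
```

View pics/w7.png

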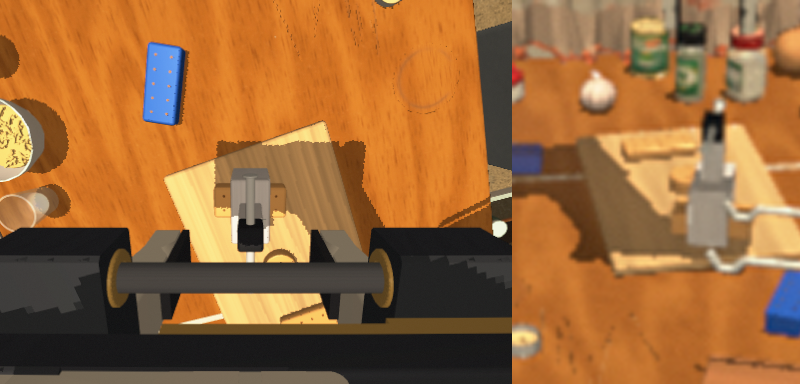

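The gauge stands upright at (538.5, 4.7) with its yaw matching the bar. The crosshead is at z 82, which is 14 + 68, so the soles are flat on the board. The block top is at 158, the bar has not moved, and the robot is clear.

```bash
python3 -c "
from plant import *
print(job_done())"
```

```text
the job is handed in; nothing more can be done
None
```

The gauge stands free astride the middle of the thick shortbread bar, both soles flat on the board and the bar unmoved. I did not read the foot's value itself. The job was handed in at about 12 s.

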